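# Pack the relay and press the case cover level

## Robot

A 6-joint arm with a two-finger parallel gripper is mounted at the origin on a cart in front of the work surface, level with it; the furniture and walls round the work are solid. World frame = base frame: x ahead of the robot, y to its left, z up, the work surface at z = 0. Lengths are in mm, angles in rad, forces in N, time in s.
With the tool pointing down it reaches from about 350 to 975 mm from the base axis. Payload 7.1 kg.
Tool frame: the origin (TCP) lies midway between the tips of the shut fingers; the grasp point (between the pads) lies 19 mm behind it; z points along the fingers, y is the line along which they close (so a half turn about z gives the same grasp; the last joint's range is limited). The gripper opens to 88 mm and grips with 3 to 60 N. Pads are 20 mm wide; open, the fingers measure 115 mm over their backs; the gripper's body (75 mm by 178 mm) begins 61 mm behind the grasp point.
Start: joints at [-1.127, 0.423, 1.63, -0, 1.089, -0.019], TCP at [279.049, -559.229, 222.675] pointing down, gripper open.
Joint ranges: [-3, 3], [-0.9, 2.11], [0.09, 2.58], [-1.31, 4.45], [0.11, 2.69], [-2.54, 2.54]. Speed limits (rad/s): [2.39, 2.39, 3.01, 3.14, 3.14, 3.14].

## Interface

Orientations are given as a rotation vector (axis times angle).
In Python, from workcell import ctrl gives the robot as it stands. The module is installed in compiled form; this text tells all that it offers.
- The arm moves only by the tool apply_moves, never from a script. Its argument "targets" is a list of rows, each a list of 3 entries, a list of its own where there are three numbers: the opening, from -1 (shut) to 1 (fully open), then the shift along the tool's x, y, z normalised to -1 to 1, where 1 is 5 cm, then the turn, a rotation vector about the tool's x, y, z normalised to -1 to 1, where 1 is 90 degrees. In form: [[jaw, [x, y, z], [wx, wy, wz]], ...]. A call has 1 to 8 rows; each row shifts and turns the commanded pose from where the row before left it, along the tool's axes as they then stand; what a row does not reach is not made up. A row lasts 1/8 s, in which the tool goes at most 62.5 mm and 10.7 degrees, less where a joint would pass 70% of its speed; a pose out of reach is approached as far as the arm can. A call with a number of a shift or a turn outside -1 to 1 is refused whole. A call with a gripper value outside its range is refused whole. The fingers move at their own pace and stop on an object; the grip force is fixed at half the most. Time passes only in rows, so rows that do not move let the fingers close. It gives the time, the measured TCP pose, the force, the opening and the grip force at its end, in the units of the state.
- ctrl.get_obs(): the state, without advancing time (a new reading comes with each control period).
- ctrl.get_image(name): name is "scene" or "top" or "wrist"; returns a dict with "pixels" (420x560x3 uint8, blue, green, red), "camera_matrix" (3x3 intrinsics, pixels), "k1" (the pictures are not rectified: a ray, as slopes to the right and down, at radius r is drawn at 1 + k1 r^2 times it, then the intrinsics apply), "view" (4x4, takes a point from world to camera coordinates); the wrist camera has in their place "hand_eye" (4x4, takes a point from camera to tool coordinates, whose origin is the TCP and whose axes are the flange's). Camera axes: x right, y down, z forward; pixel columns grow to the right and rows downward; lengths in mm; the calibration is good to about 2 mm. A picture is of the moment at which its call begins: read the wrist's pose just before it. There is no depth.
- ctrl.close_job(): hands the job in; it is judged then, once.
Trained networks look in the newest picture that a camera, given by its name, has taken for a name from the list of things; names that differ only in an ending like _2 or _b are one class to them, and where a whole thing is asked for, a point or a joint stands for the part that bears it (a point fixed in the world has none). Each returns a list of dicts, best first, with "score" (0 to 1); they miss things now and then, are a little off and sometimes report something else, mostly with a low value. They report only what shows in the picture. A call takes as long as a camera call.
- ctrl.masks_of(label, camera): "region" (420x560 bool, what is visible of it) and "bbox" ([left, top, right, bottom] in pixels, round what is visible of it).
- ctrl.pinpoint(label, camera): "xy" ([column, row] in pixels: a listed point, or the origin of a listed thing).
The state is a dict: "t": time; "qpos": joint angles; "qvel": joint speeds; "joint_torque": joint torques, N m; "ee_pos": TCP position; "orientation": TCP orientation; "ft_force": force on the tool from outside, world axes, zero at the start; "moment": the same for the moment, N m; "width": finger opening in mm; "grasp_force": force on a finger pad.
Only numpy, scipy, OpenCV 4.12 (cv2) and the standard library are available. Lean on these libraries where they do the work, as an engineer would, in place of code of your own. Each camera call takes 0.05 s, during which the arm holds its last target. There are 200 camera calls.

## Task

Pack the loose relay for the customer: put it inside the open grey case, lower the white cover into the case's opening (do not drop it), and press the cover down against its four stiff yellow catches until it sits fully home and level all round. Leave the other goods on the counter where they are.

Things in the scene. Friction and masses are not known exactly. Their poses are not given: they have to be found in the camera images.
- relay_case: Open grey plastic case fixed to the counter, outer 140 (x) x 120 (y) mm; opening 126 x 106 mm, walls 7 mm thick, inside faces upright to z = 48 mm, then bevelled outward 45 degrees to a narrow crest at z = 51.5 mm. Inner floor at z = 5 mm; an 18 x 18 mm block fills each inner corner. Origin: centre of its underside on the counter, x along the long side, z up.
- case_seat (a point): Centre of the case at the height of its seat, the tops of the four corner blocks (41 mm over the counter), where the cover's underside lies when fully home. A yellow catch, 12 mm across, sticks up 4.5 to 6 mm out of each block; it slides down stiffly (2.5 N each, 10 N for all four) and stays where pushed. The cover laid in loosely rests on the catches.
- cover: Loose white flat plate 120 (x) x 100 (y) x 6 mm with a black bar handle in the middle, 50 mm along x, 14 mm wide in y, its top 32 mm above the plate's underside; 0.12 kg. Origin: centre of the underside, z up. Starts flat on the counter, handle up. Fits the case with its x along the case's x, either way round, 3 mm play each side.
- relay: Loose black plug-in relay, 27 x 27 mm, black body 26 mm high with brass blades up to 36 mm high on top, 0.03 kg. Origin: centre of its underside, z up. Starts standing on the counter.
- yellow_carton: Bystander: yellow carton 85 x 60 x 42 mm. Origin: centre of its underside.
- bearing: Bystander: steel ball bearing 62 mm across, 16 mm high. Origin: centre of its underside.
- tape_measure: Bystander: yellow tape measure 34 x 80 x 60 mm. Origin: centre of its underside.

How it is judged (in metres and radians):
On the way, in this order (a step that is already met when the one before it is completed fails the run):
1. the relay is inside the case (x of relay in the frame of relay_case between -0.063 and 0.063 m and y of relay in the frame of relay_case between -0.053 and 0.053 m and z of relay in the frame of relay_case below 0.036 m), for 0.2 s.
2. the cover lies in the opening of the case (horizontal distance between cover and relay_case below 0.008 m and angle between the x axis of cover and the x axis of relay_case, either way round below 0.12 rad and z of cover in the frame of relay_case below 0.05 m), for 0.1 s.
At the end, for the whole second after the job is handed in: The relay lies inside the case; the cover, handle up, is in the opening (centre within 8 mm of the case's), its underside at most 1.5 mm above the seat blocks at its centre and level within 0.02 rad (1.1 degrees), at rest (all of step 1 and horizontal distance between cover and relay_case below 0.008 m and z of cover in the frame of relay_case between 0.038 and 0.0425 m and angle between cover's own z axis and vertical below 0.02 rad and linear speed of cover below 0.02 m/s); the robot touches nothing.
It fails at once if the cover is dropped: it falls freely faster than 0.7 m/s (about 25 mm of fall) (contact force between cover and anything else below 0.05 N and contact force between cover and the fingers below 0.05 N and linear speed of cover above 0.7 m/s).
It fails at once if a bystander (yellow carton, bearing or tape measure) is moved by more than 30 mm (distance of any of yellow_carton, bearing, tape_measure from where it was at the start of the episode above 0.03 m).
It also fails if it takes over 61 s, if anything falls off the work surface, if the arm or the gripper's body presses on something with over 40 N, if the wrist force passes 120 N, or if a joint passes its speed limit or range.

## Working session

There is one attempt and no reset: what is moved stays moved. The work goes in short steps, Python scripts to look and compute and a tool call to move; the robot and the scene stay as the last step left them, time stands still between calls to the robot, and variables do not carry over. Pictures are saved under pics/ and viewed, at most 11 in all, crops included, and the job is handed in when it is done.

Besides the shell and the picture viewer there is one more tool, called after "Request:" as name([rows], argument=value, ...), one row to a line, values as JSON. apply_moves: Moves the arm, as the interface text tells. Scaled input: -1 to 1 covers 5 cm each way for a shift and 90 degrees each way for a turn. Its arguments: {"type":"object","properties":{"targets":{"type":"array"}},"required":["targets"]}

```bash
mkdir -p pics
cat > h.py <<'E'
import numpy as np, cv2
from scipy.spatial.transform import Rotation as R
from workcell import ctrl
def cam(name):
    o=ctrl.get_obs(); im=ctrl.get_image(name)
    K=np.array(im["camera_matrix"]);k1=im["k1"]
    if name=="wrist":
        T=np.eye(4);T[:3,:3]=R.from_rotvec(o["orientation"]).as_matrix();T[:3,3]=o["ee_pos"]
        V=np.linalg.inv(T@np.array(im["hand_eye"]))
    else: V=np.array(im["view"])
    return im["pixels"],K,k1,V
def ray(px,K,k1,V):
    d=np.array([k1,0,0,0,0],float)
    s=cv2.undistortPoints(np.array([[px]],float),K,d)[0,0]
    C=np.linalg.inv(V); return C[:3,3],C[:3,:3]@np.array([s[0],s[1],1])
def at(px,z,c):
    o,d=ray(px,*c[1:]); return o+d*(z-o[2])/d[2]
def proj(P,c):
    p,_=cv2.projectPoints(np.array(P,float).reshape(-1,1,3),cv2.Rodrigues(c[3][:3,:3])[0],c[3][:3,3],c[1],np.array([c[2],0,0,0,0],float)); return p[:,0]
E
python3 - <<'E'
from h import *
np.set_printoptions(precision=1,suppress=True)
o=ctrl.get_obs();print(o["t"],o["ee_pos"],o["orientation"],o["width"])
print(R.from_rotvec(o["orientation"]).as_matrix())
ims=[]
for n in ["top","scene"]:
    c=cam(n);cv2.imwrite(f"pics/{n}0.png",c[0])
    print(n,np.linalg.inv(c[3])[:3,3])
    for l,z in [("relay_case",0),("case_seat",41),("cover",0),("relay",0),("yellow_carton",0),("bearing",0),("tape_measure",0)]:
        for r in ctrl.pinpoint(l,n)[:2]: print(l,"pt",round(r["score"],2),np.array(r["xy"]),at(r["xy"],z,c))
        for r in ctrl.masks_of(l,n)[:1]: print(l,"box",round(r["score"],2),r["bbox"])
E
```

```text
0.0 [ 278.8 -558.7  221.9] [-3.1 -0.7  0. ] 87.80601115398174
[[ 0.9  0.4 -0. ]
 [ 0.4 -0.9  0. ]
 [ 0.  -0.  -1. ]]
top [ 374.   157.1 1033.2]
relay_case pt 0.96 [329.6 238.4] [512.1  16.7   0. ]
relay_case box 0.89 [303.9, 206.7, 362.3, 265.6]
case_seat pt 0.63 [332.5 237.5] [509.   14.8  41. ]
case_seat box 0.85 [305.7, 208.8, 360.3, 269.0]
cover pt 0.57 [221.7 244.5] [493.1 303.8   0. ]
cover pt 0.27 [383.4 176.2] [ 686.4 -136.8    0. ]
cover box 0.77 [198.2, 218.2, 249.4, 271.7]
relay pt 0.68 [401.1 238.7] [ 512.3 -176.4    0. ]
relay box 0.57 [393.5, 234.1, 409.7, 240.5]
yellow_carton pt 0.73 [255.7 181.2] [668.4 216.8   0. ]
yellow_carton box 0.97 [233.4, 158.2, 273.9, 199.1]
bearing pt 0.58 [381.4 171.7] [ 699.4 -131.8    0. ]
bearing pt 0.21 [332.2 236.1] [518.3   9.6   0. ]
bearing box 0.78 [372.6, 163.1, 393.3, 183.2]
tape_measure pt 0.87 [138.1 232.5] [522.4 533.    0. ]
tape_measure box 0.84 [119.5, 223.6, 151.0, 253.0]
scene [-186.8  907.2 1104.5]
relay_case pt 0.62 [326.6 207. ] [523.3  17.2   0. ]
relay_case pt 0.43 [368.7 177.9] [ 517.7 -176.6    0. ]
relay_case box 0.86 [298.3, 178.3, 360.0, 230.0]
case_seat pt 0.77 [327.6 199.1] [517.   23.4  41. ]
case_seat box 0.65 [299.1, 177.8, 361.8, 230.2]
cover pt 0.98 [262.7 263.5] [498.7 302.4   0. ]
cover pt 0.49 [242.  217.2] [669.2 225.7   0. ]
cover box 0.92 [236.0, 241.1, 288.5, 285.0]
relay pt 0.49 [368.2 175.3] [ 526.7 -185.3    0. ]
yellow_carton pt 0.91 [243.4 214.7] [674.  215.9   0. ]
yellow_carton box 0.89 [225.5, 197.1, 261.5, 221.8]
bearing pt 0.51 [318.8 158.6] [ 694.4 -135.3    0. ]
bearing box 0.5 [309.6, 151.6, 327.6, 167.6]
tape_measure box 0.58 [180.1, 292.4, 197.5, 329.0]
```

View pics/top0.png

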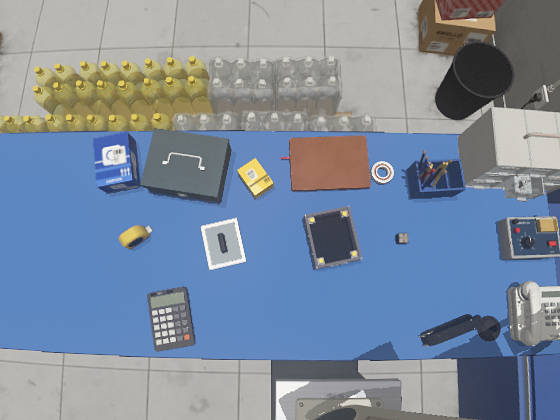

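View pics/scene0.png

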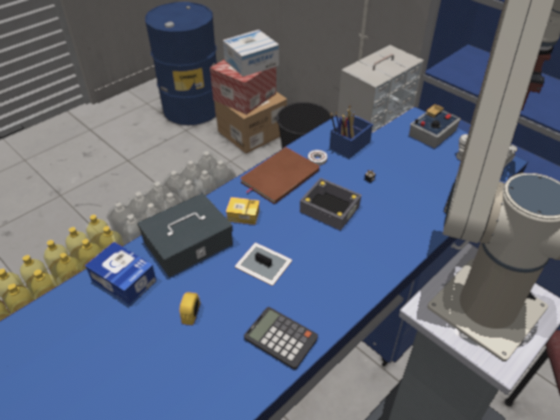

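The top view shows the case at about (332,237), the cover at (222,243), the relay at (402,238), the bearing at (382,172), the carton at (255,177) and the tape measure at (134,236). The scene view agrees, with the case at (330,203), cover at (263,262) and relay at (369,175).

Run:
```python
from h import *
np.set_printoptions(precision=3,suppress=True)
o=ctrl.get_obs();M=R.from_rotvec(o["orientation"]).as_matrix();print(M)
c=cam("top");print("tcp px",proj([o["ee_pos"],np.array(o["ee_pos"])+[0,0,200]],c))
print("black thing", at([485,328],0,c),at([430,338],0,c))
print("to relay, tool mm",M.T@(np.array([515,-178,222])-o["ee_pos"]))
def yaw(l):
    m=ctrl.masks_of(l,"top")[0]["region"].astype(np.uint8)
    q=cv2.boxPoints(cv2.minAreaRect(max(cv2.findContours(m,0,2)[0],key=cv2.contourArea)))
    return np.array([at(p,{'relay_case':50,'cover':6}.get(l,30),c)[:2] for p in q])
for l in ["relay_case","cover","relay","yellow_carton","tape_measure"]:
    q=yaw(l);e=[q[1]-q[0],q[2]-q[1]];print(l,q.mean(0),[(np.linalg.norm(v),np.degrees(np.arctan2(v[1],v[0]))) for v in e])
w=cam("wrist");cv2.imwrite("pics/w0.png",w[0]);im=ctrl.get_image("wrist");print(im["hand_eye"])
```

```text
[[ 0.895  0.446 -0.   ]
 [ 0.446 -0.895  0.   ]
 [-0.    -0.    -1.   ]]
tcp px [[604.116 330.461]
 [680.214 335.358]]
black thing [ 275.338 -393.029    0.   ] [ 253.225 -241.32     0.   ]
to relay, tool mm [ 381.356 -235.802    0.669]
relay_case [508.87   17.466] [(np.float64(129.73336185681177), np.float64(-76.5496278470498)), (np.float64(143.81517051544068), np.float64(-168.960009377104))]
cover [494.791 300.087] [(np.float64(106.14214838140745), np.float64(-79.81328091856804)), (np.float64(123.73661229869339), np.float64(-169.1129796008682))]Traceback (most recent call last):
  File "<stdin>", line 12, in <module>
  File "<stdin>", line 8, in yaw
IndexError: list index out of range
```

Request:
apply_moves([
  [1,[0.95,-0.59,0],[0,0,0]],
  [1,[0.95,-0.59,0],[0,0,0]],
  [1,[0.95,-0.59,0],[0,0,0]],
  [1,[0.95,-0.59,0],[0,0,0]],
  [1,[0.95,-0.59,0],[0,0,0]],
  [1,[0.95,-0.59,0],[0,0,0]],
  [1,[0.95,-0.59,0],[0,0,0]],
  [1,[0.5,-0.4,0],[0,0,0]],
])

```text
t: 2.7
ee_pos: [499.1, -194.8, 222.9]
orientation: [3.057, 0.723, 0.001]
ft_force: [-0.0, -0.0, -0.3]
width: 87.6
grasp_force: 0.0
```

```bash
cat >> h.py <<'E'
def rect(l,camn,z,c):
    out=[]
    for r in ctrl.masks_of(l,camn)[:1]:
        m=r["region"].astype(np.uint8); k=max(cv2.findContours(m,0,1)[0],key=cv2.contourArea)[:,0]
        w=np.array([at(p,z,c)[:2] for p in k.astype(float)],np.float32)
        (x,y),(a,b),t=cv2.minAreaRect(w); out.append((l,round(r["score"],2),np.array([x,y,a,b,t])))
    return out
def totool(P):
    o=ctrl.get_obs();return R.from_rotvec(o["orientation"]).as_matrix().T@(np.array(P)-o["ee_pos"])
E
python3 - <<'E'
from h import *
np.set_printoptions(precision=2,suppress=True)
o=ctrl.get_obs();print(o["t"],o["ee_pos"],R.from_rotvec(o["orientation"]).as_matrix()[:,0])
w=cam("wrist");cv2.imwrite("pics/w1.png",w[0]);print("cam",np.linalg.inv(w[3]))
for l,z in [("relay",0),("relay_case",0),("case_seat",41)]:
  for r in ctrl.pinpoint(l,"wrist")[:2]: print(l,r["score"],r["xy"],at(r["xy"],z,w))
print(rect("relay","wrist",26,w),rect("relay_case","wrist",50,w))
E
```

```text
2.7 [ 499.09 -194.82  222.9 ] [0.89 0.45 0.  ]
cam [[   0.45   -0.85   -0.27  574.81]
 [  -0.89   -0.43   -0.13 -157.05]
 [  -0.      0.3    -0.95  385.6 ]
 [   0.      0.      0.      1.  ]]
relay 0.98 [261.2, 156.3] [ 512.14 -171.36    0.  ]
relay_case 0.67 [85.0, 67.2] [513.39  17.44   0.  ]
case_seat 0.63 [59.7, 61.7] [514.45  19.47  41.  ]
[('relay', 0.86, array([ 514.37, -170.86,   29.23,   26.93,    0.13]))] [('relay_case', 0.95, array([513.5 ,   1.11, 135.74, 121.73,  13.82]))]
```

View pics/w1.png

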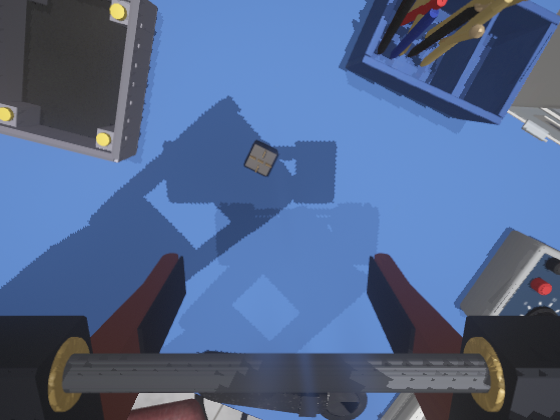

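The wrist view shows the relay at about (261,158), square to world axes, with the case at upper left and the pen box at upper right, away from the grasp.

Request:
apply_moves([
  [1,[0,0,0],[0,0,0.099]],
  [1,[0,0,0],[0,0,0.099]],
  [1,[0,0,0],[0,0,0.098]],
  [1,[0.28,-0.48,0.8],[0,0,0]],
  [1,[0,0,1],[0,0,0]],
  [1,[0,0,1],[0,0,0]],
  [1,[0,0,0.6],[0,0,0]],
  [1,[0,0,0],[0,0,0]],
])

```text
t: 4.0
ee_pos: [509.8, -173.6, 50.7]
orientation: [-3.14, 0.006, 0.007]
ft_force: [-0.5, -0.7, 1.0]
width: 88.0
grasp_force: 0.0
```

Run:
```python
from h import *
np.set_printoptions(precision=2,suppress=True)
o=ctrl.get_obs();print(o["t"],o["ee_pos"],R.from_rotvec(o["orientation"]).as_matrix()[:,0])
w=cam("wrist");cv2.imwrite("pics/w2.png",w[0])
for r in ctrl.pinpoint("relay","wrist")[:2]: print(r["score"],r["xy"],at(r["xy"],0,w))
print(rect("relay","wrist",26,w),totool([513,-171,4]))
```

```text
4.0 [ 509.8  -173.57   50.71] [ 1. -0. -0.]
0.88 [277.2, 232.1] [ 513.24 -173.69    0.  ]
[('relay', 0.95, array([ 515.37, -170.7 ,   36.42,   26.27,    0.63]))] [ 0.29 -3.   49.91]
```

Request:
apply_moves([
  [1,[0,-0.03,0.6],[0,0,0]],
  [1,[0,0,0.4],[0,0,0]],
  [1,[0,0,0],[0,0,0]],
  [-1,[0,0,0],[0,0,0]],
  [-1,[0,0,0],[0,0,0]],
  [-1,[0,0,0],[0,0,0]],
  [-1,[0,0,0],[0,0,0]],
  [-1,[0,0,0],[0,0,0]],
])

```text
t: 5.15
ee_pos: [511.9, -171.5, 2.8]
orientation: [3.142, -0.003, 0.0]
ft_force: [-1.3, -0.2, 0.1]
width: 41.0
grasp_force: 0.0
```

Request:
apply_moves([
  [-1,[0,0,0],[0,0,0]],
  [-1,[0,0,0],[0,0,0]],
  [-1,[0,0,0],[0,0,0]],
])

```text
t: 5.52
ee_pos: [511.9, -171.4, 2.6]
orientation: [-3.142, 0.003, 0.0]
ft_force: [0.3, 0.3, -0.7]
width: 26.8
grasp_force: 30.0
```

Request:
apply_moves([
  [-1,[0,0,-1],[0,0,0]],
  [-1,[0,0,-1],[0,0,0]],
  [-1,[0,-0.76,-0.1],[0,0,0]],
  [-1,[0,-1,0],[0,0,0]],
  [-1,[0,-1,0],[0,0,0]],
  [-1,[0,-1,0],[0,0,0]],
  [-1,[0,0,0.9],[0,0,0]],
  [-1,[0,0,0],[0,0,0]],
])

```text
t: 6.52
ee_pos: [509.8, 17.1, 60.6]
orientation: [3.141, -0.001, -0.009]
ft_force: [-0.2, 0.6, 0.4]
width: 26.5
grasp_force: 30.0
```

Run:
```python
from h import *
np.set_printoptions(precision=2,suppress=True)
o=ctrl.get_obs();print(o["t"],o["ee_pos"],o["width"])
w=cam("wrist");cv2.imwrite("pics/w3.png",w[0])
for l,z in [("relay_case",0),("case_seat",41)]:
  for r in ctrl.pinpoint(l,"wrist")[:2]: print(l,r["score"],r["xy"],at(r["xy"],z,w))
```

```text
6.525 [509.78  17.09  60.57] 26.478980961759834
relay_case 0.77 [276.5, 229.9] [510.83  17.31   0.  ]
case_seat 0.61 [278.0, 255.7] [511.78  16.57  41.  ]
```

View pics/w3.png

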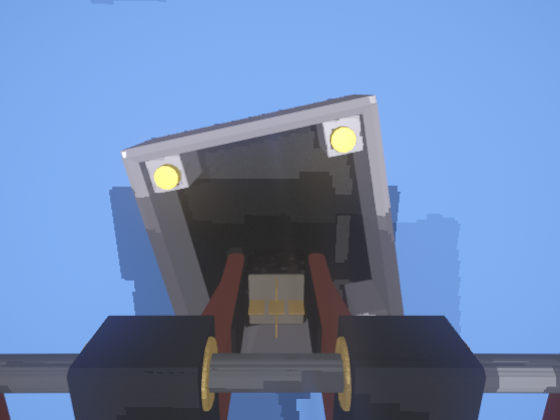

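The relay is held at about (276,298), between the pads and over the middle of the open case; the far catches are at (166,177) and (343,140).

Request:
apply_moves([
  [-1,[0,0,0.7],[0,0,0]],
  [-1,[0,0,0.32],[0,0,0]],
  [-1,[0,0,0],[0,0,0]],
  [-0.1,[0,0,0],[0,0,0]],
  [-0.1,[0,0,0],[0,0,0]],
  [-0.1,[0,0,-0.5],[0,0,0]],
  [-0.1,[0,0,-1],[0,0,0]],
  [-0.1,[0,0,-1],[0,0,0]],
])

```text
t: 7.68
ee_pos: [512.1, 16.6, 138.5]
orientation: [3.142, -0.003, 0.0]
ft_force: [0.4, -0.5, 0.1]
width: 39.4
grasp_force: 0.0
```

Request:
apply_moves([
  [0,[-0.4,0,-1],[0,0,0]],
  [0,[-0.4,0,-1],[0,0,0]],
  [0,[0,0,0],[0,0,0]],
])

```text
t: 8.05
ee_pos: [473.5, 16.7, 240.9]
orientation: [-3.141, 0.003, -0.013]
ft_force: [-0.5, -0.2, -0.2]
width: 43.9
grasp_force: 0.0
```

Run:
```python
from h import *
np.set_printoptions(precision=2,suppress=True)
o=ctrl.get_obs();print(o["t"],o["ee_pos"],o["orientation"],o["width"])
w=cam("wrist");cv2.imwrite("pics/w4.png",w[0])
for l,z in [("relay_case",0),("case_seat",41),("relay",5)]:
  for r in ctrl.pinpoint(l,"wrist")[:2]: print(l,r["score"],r["xy"],at(r["xy"],z,w))
# yellow catches
hsv=cv2.cvtColor(w[0],cv2.COLOR_BGR2HSV);m=cv2.inRange(hsv,(20,120,120),(35,255,255))
n,_,st,ce=cv2.connectedComponentsWithStats(m)
for i in range(1,n):
  if st[i,4]>60: print(st[i,4],ce[i],at(ce[i],46,w))
```

```text
8.05 [473.55  16.69 240.93] [-3.14  0.   -0.01] 43.85051266796429
relay_case 0.65 [276.3, 141.7] [510.1   16.85   0.  ]
case_seat 0.61 [274.2, 144.7] [511.99  18.89  41.  ]
relay 0.78 [275.8, 137.9] [514.64  17.37   5.  ]
103 [60.27  7.9 ] [628.79 201.3   46.  ]
138 [81.04  5.15] [630.92 183.28  46.  ]
88 [329.59 188.19] [470.07 -35.42  46.  ]
84 [245.  205.5] [452.55  48.2   46.  ]
```

View pics/w4.png

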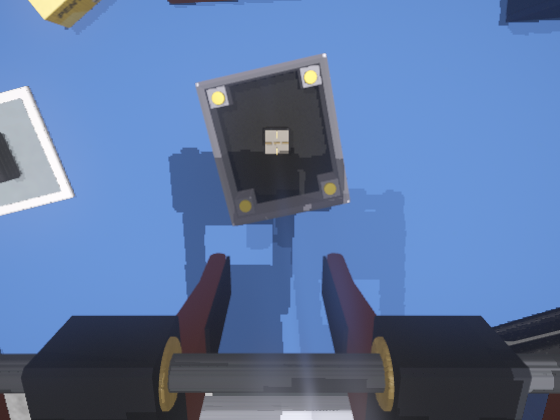

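The relay stands inside the case at about (276,141). The catches are at (218,98), (311,77), (330,189) and (245,206), and the cover's edge is at the left.

Request:
apply_moves([
  [0,[0,-1,0],[0,0,0]],
  [0,[0,-1,0],[0,0,0]],
  [0,[0,-1,0],[0,0,0]],
  [0,[0,-1,0],[0,0,0]],
  [0,[0,-1,0],[0,0,0]],
  [0,[-0.3,-0.7,0],[0,0,-0.064]],
  [0,[0,0,0],[0,0,-0.064]],
  [0,[0,0,0],[0,0,0]],
])

```text
t: 9.25
ee_pos: [457.3, 301.8, 234.7]
orientation: [3.125, 0.312, -0.005]
ft_force: [-0.9, -0.1, -0.1]
width: 44.0
grasp_force: 0.0
```

```bash
cat >> h.py <<'E'
from scipy.optimize import least_squares
def fit(obj,px,c,g):
    # obj Nx3 local pts, px Nx2, g=[x,y,yawdeg]
    def W(p):
        a=np.radians(p[2]);C=np.array([[np.cos(a),-np.sin(a),0],[np.sin(a),np.cos(a),0],[0,0,1]])
        return np.array(obj,float)@C.T+[p[0],p[1],0]
    s=least_squares(lambda p:(proj(W(p),c)-np.array(px)).ravel(),g); return s.x,s.fun
E
python3 - <<'E'
from h import *
np.set_printoptions(precision=2,suppress=True)
o=ctrl.get_obs();print(o["t"],o["ee_pos"],o["orientation"])
# case, from w4 at that pose
im=ctrl.get_image("wrist");c=cam("wrist")
T=np.eye(4);T[:3,:3]=R.from_rotvec([-3.141,0.003,-0.013]).as_matrix();T[:3,3]=[473.5,16.7,240.9]
c4=(None,c[1],c[2],np.linalg.inv(T@np.array(im["hand_eye"])))
a=54;b=44
print(fit([(a,b,46.5),(a,-b,46.5),(-a,-b,46.5),(-a,b,46.5)],[(218,98),(311,77),(330,189),(245,206)],c4,[511,17,12]))
print(fit([(70,60,51),(70,-60,51),(-70,-60,51),(-70,60,51)],[(197,85),(324,55),(348,202),(234,224)],c4,[511,17,12]))
cv2.imwrite("pics/w5.png",c[0])
for r in ctrl.pinpoint("cover","wrist")[:2]: print(r["score"],r["xy"],at(r["xy"],0,c))
print(rect("cover","wrist",5,c))
m=cv2.inRange(c[0],(0,0,0),(60,60,60));m[260:]=0
n,_,st,ce=cv2.connectedComponentsWithStats(m)
for i in range(1,n):
  if st[i,4]>200: print(st[i],ce[i],at(ce[i],25,c))
E
```

```text
9.25 [457.25 301.79 234.75] [ 3.12  0.31 -0.  ]
(array([512.21,  16.84,  11.81]), array([-1.16, -1.04,  0.64, -1.22,  1.33,  1.07, -0.8 ,  1.8 ]))
(array([511.72,  17.03,  12.01]), array([-3.2 , -1.64,  2.34, -2.2 ,  2.76,  1.65, -1.92,  3.85]))
0.87 [282.0, 138.5] [496.1  302.77   0.  ]
[('cover', 0.61, array([496.86, 302.8 , 122.65, 101.3 ,  14.3 ]))]
[250   0  51  18 471] [280.     6.07] [612.29 328.76  25.  ]
[ 21  86  46  20 383] [44.24 95.45] [494.18 532.73  25.  ]
[ 518  120   42  113 3237] [542.33 185.05] [504.54  34.22  25.  ]
```

View pics/w5.png

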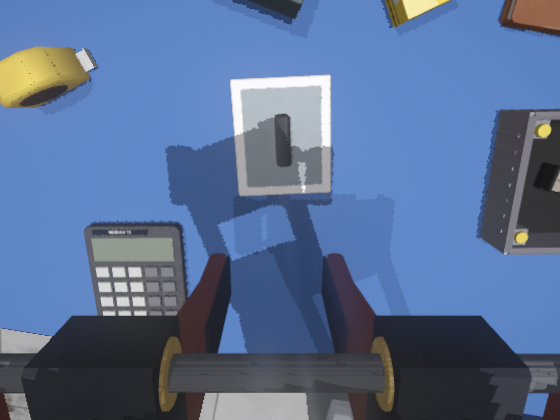

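The cover's corners are at (232,81), (330,76), (330,191) and (239,195), and its handle is at (283,140). The tape, carton and calculator are clear of it.

Run:
```python
from h import *
np.set_printoptions(precision=2,suppress=True)
o=ctrl.get_obs();print(o["t"],o["ee_pos"],o["orientation"])
c=cam("wrist")
g=cv2.cvtColor(c[0],cv2.COLOR_BGR2HSV);m=cv2.inRange(g,(0,0,200),(180,30,255));m[:60]=0;m[205:]=0;m[:,:210]=0;m[:,350:]=0
k=np.vstack(cv2.findContours(m,0,1)[0]);h=cv2.convexHull(k);q=cv2.approxPolyDP(h,4,True)[:,0];print(q.tolist())
px=[(232,80),(330,76),(330,191),(239,195)]
s=fit([(60,50,5),(60,-50,5),(-60,-50,5),(-60,50,5)],px,c,[496,302,11]);print(s)
print(totool([s[0][0],s[0][1],0]),[at(p,30,c) for p in [(283,114),(283,165)]])
```

```text
9.45 [457.99 301.12 236.05] [ 3.13  0.31 -0.  ]
[[303, 192], [234, 135], [231, 80], [329, 76], [330, 144]]
(array([497.63, 302.04,  13.46]), array([-1.62, -0.85,  1.34, -0.99,  0.59,  1.49, -0.29,  0.91]))
[ 39.17   6.78 236.24] [array([522.99, 307.45,  30.  ]), array([474.86, 297.59,  30.  ])]
```

Request:
apply_moves([
  [0,[0.4,0.07,0],[0,0,-0.017]],
  [0,[0.39,0.07,0.6],[0,0,0]],
  [0,[0,0,1],[0,0,0]],
  [0,[0,0,1],[0,0,0]],
  [0,[0,0,1],[0,0,0]],
  [0,[0,0,0.3],[0,0,0]],
  [0,[0,0,0],[0,0,0]],
])

```text
t: 10.38
ee_pos: [498.0, 302.8, 41.5]
orientation: [3.121, 0.352, -0.002]
ft_force: [-0.2, -0.0, 0.5]
width: 43.8
grasp_force: 0.0
```

Run:
```python
from h import *
np.set_printoptions(precision=2,suppress=True)
c=cam("wrist");cv2.imwrite("pics/w6.png",c[0])
P=[]
for i in range(8):
    o=ctrl.get_obs();P.append(np.r_[o["ee_pos"],o["orientation"]]);ctrl.get_image("wrist")
print(np.array(P),o["t"]); print(totool([498,302,8]))
```

```text
[[498.8  303.38  42.67  -3.12  -0.35  -0.  ]
 [499.25 303.72  43.38  -3.12  -0.35  -0.  ]
 [499.39 303.82  43.66  -3.12  -0.35  -0.  ]
 [499.33 303.84  43.7   -3.12  -0.35  -0.01]
 [499.16 303.79  43.57  -3.12  -0.35  -0.  ]
 [498.96 303.67  43.34  -3.12  -0.35  -0.  ]
 [498.71 303.56  43.03  -3.12  -0.35  -0.  ]
 [498.53 303.46  42.77  -3.12  -0.35  -0.  ]] 10.775
[-0.71  1.28 34.51]
```

View pics/w6.png

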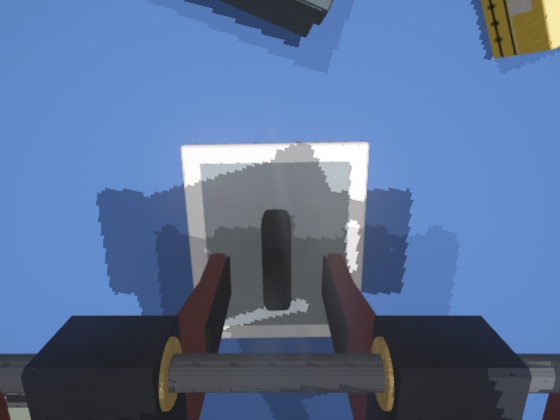

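The handle is centred between the fingers at about (276,260), and the plate is square to the tool.

Request:
apply_moves([
  [0,[0,0.01,0.4],[0,0,0]],
  [0,[0,0,0.28],[0,0,0]],
  [-1,[0,0,0],[0,0,0]],
  [-1,[0,0,0],[0,0,0]],
  [-1,[0,0,0],[0,0,0]],
  [-1,[0,0,0],[0,0,0]],
  [-1,[0,0,0],[0,0,0]],
  [-1,[0,0,0],[0,0,0]],
])

```text
t: 11.82
ee_pos: [498.0, 302.6, 7.6]
orientation: [3.122, 0.354, -0.0]
ft_force: [-0.6, 0.2, -1.0]
width: 13.6
grasp_force: 30.0
```

Request:
apply_moves([
  [-1,[0,0,-0.2],[0,0,0]],
  [-1,[0,0,-0.6],[0,0,0]],
  [-1,[0,0,-1],[0,0,0]],
  [-1,[0,0,-0.7],[0,0,0]],
  [-1,[0,0,0],[0,0,0]],
  [-1,[0,0,0],[0,0,0]],
])

```text
t: 12.58
ee_pos: [497.6, 302.3, 132.3]
orientation: [3.121, 0.354, -0.001]
ft_force: [0.2, -0.7, -2.1]
width: 14.1
grasp_force: 30.0
```

Run:
```python
from h import *
np.set_printoptions(precision=2,suppress=True)
c=cam("wrist");cv2.imwrite("pics/w7.png",c[0]);o=ctrl.get_obs();print(o)
im=ctrl.get_image("wrist");T=np.array(im["hand_eye"]);V=np.linalg.inv(T);ct=(None,c[1],c[2],V)
for r in ctrl.pinpoint("cover","wrist")[:2]: print(r["score"],r["xy"],at(r["xy"],8,ct))
m=ctrl.masks_of("cover","wrist")
for r in m[:1]:
    print(r["score"],r["bbox"]); b=r["region"].astype(np.uint8);k=max(cv2.findContours(b,0,1)[0],key=cv2.contourArea)
    print(cv2.approxPolyDP(cv2.convexHull(k),5,True)[:,0].tolist())
print("expected px of far corners if centred", proj([(60,50,2),(60,-50,2),(-60,-50,2),(-60,50,2)],ct))
```

```text
{'t': 12.625, 'qpos': array([0.53, 0.48, 1.79, 0.  , 0.88, 1.87]), 'qvel': array([-0.  ,  0.02,  0.  , -0.  ,  0.  , -0.  ]), 'joint_torque': array([  0.  , -54.92, -23.49,  -0.01,  -0.1 ,  -0.  ]), 'ee_pos': array([497.22, 302.11, 131.6 ]), 'orientation': array([ 3.12,  0.35, -0.  ]), 'ft_force': array([ 0.07, -0.88, -1.49]), 'moment': array([ 0.05, -0.  , -0.05]), 'grasp_force': 29.965898394584656, 'width': 13.958575768624826}
0.72 [274.5, 273.2] [-2.18 -0.97  8.  ]
0.71 [160.8, 150.0, 390.2, 352.9]
[[388, 154], [374, 315], [278, 353], [259, 352], [177, 314], [165, 153]]
expected px of far corners if centred [[390.37 151.55]
 [162.56 151.62]
 [183.   376.08]
 [369.89 376.08]]
```

View pics/w7.png

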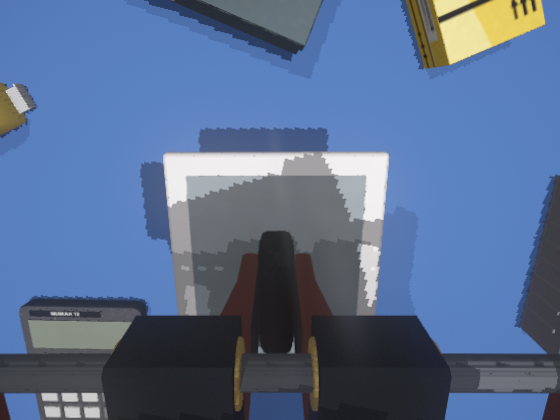

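The cover is held square to the tool, with far corners at (165,153) and (388,153), about 1 mm behind the TCP in x.

Request:
apply_moves([
  [-1,[0,0,0],[0,0,0.011]],
  [-1,[-0.08,0.5,0],[0,0,0]],
  [-1,[-0.157,1,0],[0,0,0]],
  [-1,[-0.157,1,0],[0,0,0]],
  [-1,[-0.157,1,0],[0,0,0]],
  [-1,[-0.157,1,0],[0,0,0]],
  [-1,[-0.11,0.7,0],[0,0,0]],
  [-1,[-0.064,0.44,0],[0,0,0]],
])

```text
t: 13.78
ee_pos: [513.1, 15.8, 132.4]
orientation: [3.125, 0.323, -0.001]
ft_force: [-0.2, -0.7, -1.3]
width: 13.8
grasp_force: 30.0
```

Run:
```python
from h import *
np.set_printoptions(precision=2,suppress=True)
P=[]
for i in range(10):
    c=cam("wrist");o=ctrl.get_obs();P.append(np.r_[o["ee_pos"],o["orientation"],o["ft_force"]])
cv2.imwrite("pics/w8.png",c[0]);P=np.array(P);print(P[::3],P[5:].mean(0),o["t"]); 
print("expected case far crest corners px", end=" ")
a=np.radians(11.9);C=np.array([[np.cos(a),-np.sin(a),0],[np.sin(a),np.cos(a),0],[0,0,1]])
print(proj(np.array([(70,60,50),(70,-60,50),(-70,60,50),(-70,-60,50)])@C.T+[512,17,0],c))
for n in ["top"]:
    t=cam(n)
    for l in ["cover","relay_case"]:
        for r in ctrl.pinpoint(l,n)[:1]: print(l,r["score"],at(r["xy"],124 if l=="cover" else 0,t))
print(totool([513,17.2,60]))
```

```text
[[513.29  14.4  132.38   3.12   0.32  -0.    -0.07  -2.22  -1.26]
 [513.18  17.58 132.44  -3.12  -0.32   0.     0.34  -0.22  -1.91]
 [513.19  18.41 132.56  -3.12  -0.33   0.    -0.77   0.25  -0.98]
 [513.21  18.34 132.64  -3.12  -0.33   0.     0.34  -0.37  -1.27]] [513.2   18.38 132.58  -3.12  -0.33   0.     0.22  -0.38  -1.23] 14.275
expected case far crest corners px [[184.18 119.04]
 [372.5  119.31]
 [197.72 310.82]
 [357.71 311.06]]
relay_case 0.75 [512.12   8.41   0.  ]
[-0.42  0.73 72.68]
```

View pics/w8.png

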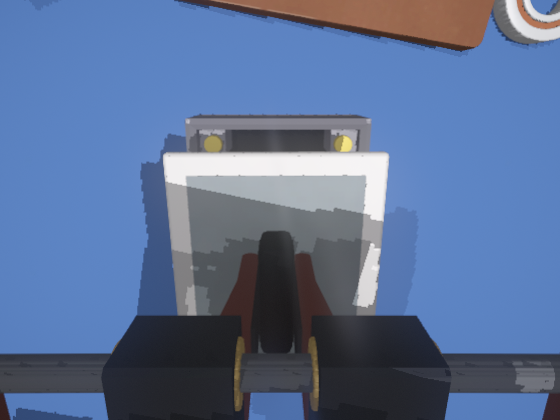

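The cover hangs over the case. The far crest runs from (188,119) to (371,119) and the far catches are at (213,144) and (343,144), so the case is about 1 mm to the right (tool +y).

Request:
apply_moves([
  [-1,[0,0.022,0.5],[0,0,0]],
  [-1,[0,0,0.6],[0,0,0]],
  [-1,[0,0,0.26],[0,0,0]],
  [-1,[0,0,0],[0,0,0]],
  [-1,[0,0,0],[0,0,0]],
  [-1,[0,0,0],[0,0,0]],
])

```text
t: 15.18
ee_pos: [514.3, 16.6, 65.6]
orientation: [3.124, 0.327, 0.003]
ft_force: [0.7, -0.6, -1.2]
width: 13.8
grasp_force: 30.0
```

Run:
```python
from h import *
np.set_printoptions(precision=2,suppress=True)
P=[]
for i in range(4):
    c=cam("wrist");o=ctrl.get_obs();P.append(np.r_[o["ee_pos"],o["orientation"],o["ft_force"]])
print(np.mean(P,0),o["t"])
cv2.imwrite("pics/w9.png",cv2.resize(c[0][110:340,130:430],(780,598),interpolation=cv2.INTER_CUBIC))
```

```text
[513.95  16.52  65.34   3.12   0.33   0.     0.3   -0.11  -1.1 ] 15.375
```

View pics/w9.png

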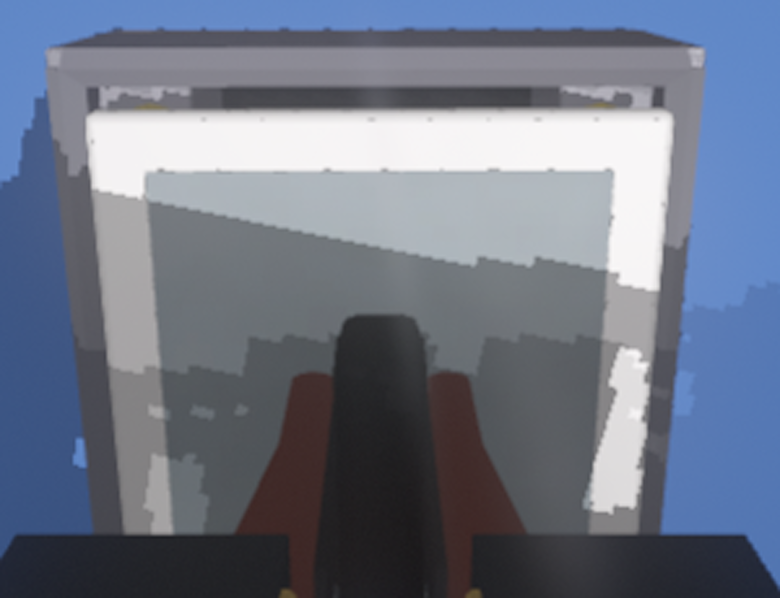

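The cover is centred sideways in the opening to within 1 mm (case crest 47 to 705, cover 87 to 672 in the crop). I'll check the fore-aft fit numerically.

Run:
```python
from h import *
np.set_printoptions(precision=2,suppress=True)
c=cam("wrist");im=ctrl.get_image("wrist");ct=(None,c[1],c[2],np.linalg.inv(np.array(im["hand_eye"])))
u=lambda x,y:(x/2.6+130,y/2.6+110)
# tool-frame points: crest at tool z = 65.3-51.5
for n,p,z in [("crestL",u(47,50),65.3-51.5),("crestR",u(705,50),65.3-51.5),("bevelL",u(88,87),65.3-48),("bevelR",u(664,87),65.3-48),("covL",u(88,112),1.6),("covR",u(672,112),1.6)]: print(n,at(p,z,ct))
```

```text
crestL [ 68.55 -59.32  13.8 ]
crestR [68.51 57.59 13.8 ]
bevelL [ 61.58 -53.69  17.3 ]
bevelR [61.55 51.91 17.3 ]
covL [ 59.42 -49.4    1.6 ]
covR [59.39 49.08  1.6 ]
```

Request:
apply_moves([
  [-1,[-0.018,-0.014,0],[0,0,0]],
  [-1,[0,0,0.06],[0,0,0]],
  [-1,[0,0,0.06],[0,0,0]],
  [-1,[0,0,0.06],[0,0,0]],
  [-1,[0,0,0.02],[0,0,0]],
  [-1,[0,0,0],[0,0,0]],
  [-1,[0,0,0],[0,0,0]],
])

```text
t: 16.35
ee_pos: [512.5, 17.0, 54.7]
orientation: [-3.125, -0.327, -0.0]
ft_force: [0.5, 0.2, -1.6]
width: 13.9
grasp_force: 30.0
```

Request:
apply_moves([
  [-1,[0,0,0.04],[0,0,0]],
  [-1,[0,0,0.02],[0,0,0]],
  [-1,[0,0,0.02],[0,0,0]],
  [-1,[0,0,0.02],[0,0,0]],
  [-1,[0,0,0],[0,0,0]],
  [-1,[0,0,0],[0,0,0]],
])

```text
t: 17.1
ee_pos: [512.7, 17.0, 50.3]
orientation: [3.125, 0.327, 0.001]
ft_force: [-1.0, 0.3, 6.8]
width: 13.8
grasp_force: 30.0
```

Request:
apply_moves([
  [-1,[0,0,0.02],[0,0,0]],
  [-1,[0,0,0.02],[0,0,0]],
  [-1,[0,0,0],[0,0,0]],
  [-1,[0,0,0],[0,0,0]],
])

```text
t: 17.6
ee_pos: [512.8, 17.0, 48.3]
orientation: [3.125, 0.327, 0.001]
ft_force: [-1.8, -0.1, 6.8]
width: 13.7
grasp_force: 30.0
```

Request:
apply_moves([
  [-1,[0,0,0.02],[0,0,0]],
  [-1,[0,0,0.01],[0,0,0]],
  [-1,[0,0,0],[0,0,0]],
  [-1,[0,0,0],[0,0,0]],
])

```text
t: 18.1
ee_pos: [512.8, 17.0, 48.0]
orientation: [3.125, 0.327, 0.001]
ft_force: [-5.6, -0.4, 23.0]
width: 13.6
grasp_force: 30.0
```

Request:
apply_moves([
  [-1,[0,0,0.012],[0,0,0]],
  [-1,[0,0,0],[0,0,0]],
  [-1,[0,0,0],[0,0,0]],
])

```text
t: 18.48
ee_pos: [512.8, 17.0, 47.9]
orientation: [3.124, 0.327, 0.001]
ft_force: [-8.3, 0.7, 30.1]
width: 13.8
grasp_force: 30.0
```

Run:
```python
from h import *
o=ctrl.get_obs();print(o["ee_pos"],o["ft_force"],o["moment"])
```

```text
[512.83983308  17.03196347  47.9472145 ] [-8.28596983  0.72289625 30.0827693 ] [ 0.02232401  1.56387714 -0.04543913]
```

Request:
apply_moves([
  [-1,[0,0,-0.03],[0,0,0]],
  [-1,[0,0,0],[0,0,0]],
  [0,[0,0,0],[0,0,0]],
  [0,[0,0,0],[0,0,0]],
  [0,[0,0,0],[0,0,0]],
  [0,[0,0,-0.5],[0,0,0]],
  [0,[0,0,-1],[0,0,0]],
  [0,[-0.8,0,-1],[0,0,0]],
])

```text
t: 19.48
ee_pos: [476.1, 9.0, 172.2]
orientation: [3.124, 0.327, 0.003]
ft_force: [-0.8, 0.3, 0.1]
width: 44.0
grasp_force: 0.0
```

Request:
apply_moves([
  [0,[0,0,-1],[0,0,0]],
  [0,[0,0,0],[0,0,0]],
  [0,[0,0,0],[0,0,0]],
  [0,[0,0,0],[0,0,0]],
])

```text
t: 19.98
ee_pos: [473.4, 9.0, 219.2]
orientation: [-3.124, -0.327, 0.005]
ft_force: [0.1, 0.7, 0.6]
width: 44.1
grasp_force: 0.0
```

Run:
```python
from h import *
np.set_printoptions(precision=2,suppress=True)
for i in range(4): c=cam("wrist")
o=ctrl.get_obs();print(o["t"],o["ee_pos"],o["ft_force"])
for r in ctrl.pinpoint("cover","wrist")[:1]: print(r["score"],r["xy"],at(r["xy"],41,c))
cv2.imwrite("pics/w10.png",cv2.resize(c[0][40:270,130:430],(780,598),interpolation=cv2.INTER_CUBIC))
```

```text
20.175 [473.86   8.99 219.86] [-0.49  0.16 -0.6 ]
0.58 [276.5, 145.4] [511.59  16.9   41.  ]
```

View pics/w10.png

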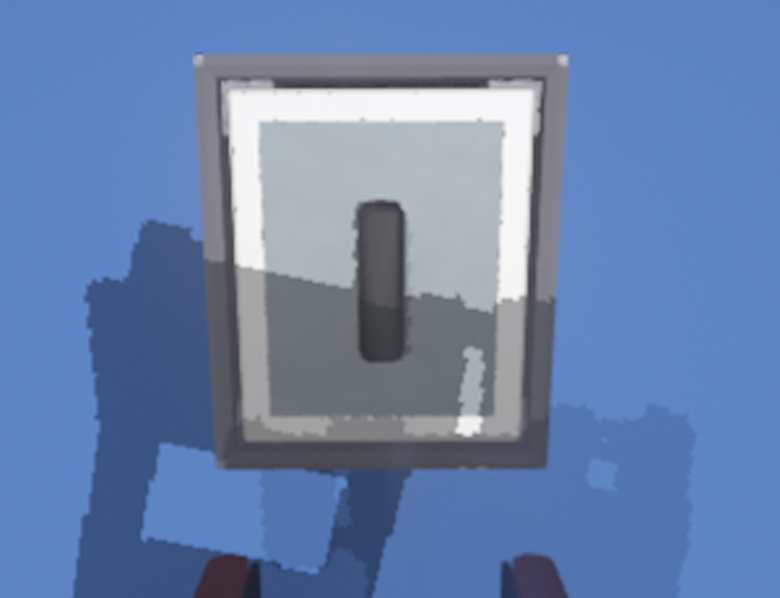

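The cover lies in the opening with even gaps on all sides (crest from (195,60) to (548,465) in the crop). The press ended on a hard stop at seat height with a 30 N load, so I'm handing in.

```bash
python3 -c "
from workcell import ctrl
print(ctrl.close_job())"
```

```text
the job is handed in; nothing more can be done
None
```

The relay is inside the case, and the cover was lowered in and pressed down to a hard stop at seat height (about 30 N). It looks level in the last picture, and the job was handed in at about 20 s; the judge gave no verdict.

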